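Tighten the display light's ring with the two-pin spanner

ROBOT

A 6-joint arm with a two-finger parallel gripper is mounted at the origin on a cart in front of the work surface, level with it; the furniture and walls round the work are solid. World frame = base frame: x ahead of the robot, y to its left, z up, the work surface at z = 0. Lengths are in m, angles in rad, forces in N, time in s.
With the tool pointing down it reaches from about 0.25 to 0.775 m from the base axis. Payload 8.9 kg.
Tool frame: the origin (TCP) lies at the very end of the fingers, on their centre line; the grasp point (between the pads) lies 19 mm behind it; z points along the fingers, y is the direction in which the jaws open and shut (so a half turn about z gives the same grasp; the last joint's range is limited). The gripper opens to 85 mm and grips with 20 to 120 N. Pads are 22 mm wide; open, the fingers measure 114 mm over their backs; the gripper's body (76 mm by 85 mm) begins 54 mm behind the grasp point. The pads swing forward as they close: fully open they stand 13 mm farther back than shut.
Start: joints at [-1.455, 0.291, -0.153, 1.127, 0, 1.431], TCP at [0.132, -0.508, 0.231] pointing down, gripper open.
Joint ranges: [-2.52, 2.52], [-0.91, 1.74], [-1.3, 1.37], [-1.96, 2.02], [-1.52, 1.47], [-3.14, 3.14]. Speed limits (rad/s): [2.22, 2.22, 2.79, 3.14, 3.14, 3.14].

INTERFACE

Orientations are given as a unit quaternion [w, x, y, z].
In Python, from plant import sensors, optics, arm, finder gives the robot as it stands.
- The arm moves only by the tool send_rows, never from a script. Its argument "steps" is a list of rows, each a list of 3 entries, a list of its own where there are three numbers: the shift along the tool's x, y, z in mm, then the turn about the tool's z in rad, then the finger opening in mm, from 0 to 85.4. In form: [[[tx, ty, tz], turn, jaw], ...]. A call has 1 to 12 rows; each row is the pose to reach, as a shift and turn from the pose commanded when the call began, along the tool's axes at that moment; what a row does not reach only later rows make up. A row lasts 1/8 s, in which the tool goes at most 62.5 mm and 10.7 degrees, less where a joint would pass 70% of its speed; a pose out of reach is approached as far as the arm can. A call with a gripper value outside its range is refused whole. The fingers move at their own pace and stop on an object; the grip force is fixed at half the most. Time passes only in rows, so rows that repeat a pose let the fingers close. It gives the time, the measured TCP pose, the force and the opening at its end, in the units of the state.
- sensors.sense(): the state, without advancing time (a new reading comes with each control period).
- optics.grab_frame(name): name is "side" or "top"; returns a dict with "color" (384x512x3 uint8, blue, green, red), "intrinsics" (3x3 intrinsics, pixels), "D" ([k1, k2, p1, p2, k3] as OpenCV has them; the pictures are not rectified), "extrinsics" (4x4, takes a point from camera to world coordinates). Camera axes: x right, y down, z forward; pixel columns grow to the right and rows downward; lengths in m; the calibration is good to about 2 mm. A picture is of the moment at which its call begins. There is no depth.
- arm.close_job(): hands the job in, once; it reports no verdict.
Trained networks look in a picture, given as the dict that the camera call returned (one of the last four; its "shot" number tells which), for a name from the list of things; names that differ only in an ending like _2 or _b are one class to them, and where a whole thing is asked for, a point or a joint stands for the part that bears it (a point fixed in the world has none). Each returns a list of dicts, best first, with "confidence" (0 to 1); they miss things now and then, are a little off and sometimes report something else, mostly with a low value. They report only what shows in the picture. A call takes as long as a camera call. They do not tell look-alikes from the thing itself.
- finder.silhouettes(picture, label): "region" (384x512 bool, what is visible of it) and "rect" ([left, top, right, bottom] in pixels, round what is visible of it).
The state is a dict: "time_s": time; "joints": joint angles; "joint_vel": joint speeds; "joint_efforts": joint torques, N m; "ee_pos": TCP position; "eef_rot": TCP orientation; "force": force on the tool from outside, world axes, zero at the start; "moment": the same for the moment, N m; "opening": finger opening in m.
Only numpy, scipy, OpenCV 4.12 (cv2) and the standard library are available. Lean on these libraries where they do the work, as an engineer would, in place of code of your own. Each camera call takes 0.05 s, during which the arm holds its last target.

TASK

The glass of the small round display light is loose: take the green-handled two-pin spanner from its wooden stand, feel both pins fully down into the two holes of the light's brass ring and turn the ring clockwise (seen from above) until it stops tight. Press and turn gently throughout, as more than 60 N between spanner and light (all contacts added up) breaks it. Then put the spanner back in its stand, upright and fully home, leaving the cakes, the butter bar and the tin where they are.

Things in the scene. Friction and masses are not known exactly. Their poses are not given: they have to be found in the camera images.
- light: display light screwed to the counter: dark steel foot plate 122 x 96 x 8 mm; on a rubber gasket (gives 1 mm per 8 N, at most 2.5 mm down) a round white head 86 mm across, 38 mm tall, a brass retaining ring on top round a glass. Origin on the table under the middle of the ring; x along the plate's long side, from the small black switch towards the head (plate from -72 to +50 mm in x)
- light_center (a point): middle of the brass ring at its flat top face, 42 mm above the table; axes as light. Ring: outer diameter 72, inner 37 mm; face 4 mm above the white rim, 7 mm above the glass. Two round holes, 8 mm diameter, 11 mm deep, lie opposite each other on a circle of 27 mm radius; the spanner may enter either way round
- light_ring (a joint): turn of the ring, rad: grows clockwise seen from above, hard stop (tight) at 1.0, starts between 0.55 and 0.75, stays where left (0.35 N m friction; pins pressed on it with up to 10 N slide without turning it). Line through the holes: (1.0 - light_ring + e) rad counter-clockwise from light's x; e is not measured, -0.5 to 0.5, new for each lamp: find it by sight or feel
- spanner_grip (a point): middle of the spanner's flat upright green handle, 12 mm thick (y), 40 wide (x), from 28 mm below to 26 above this point; z up. Below it a steel bar 72 (x) x 18 (y) x 10 mm, its underside 38 mm below this point, with two pins 8 mm long, 6 mm diameter, slightly bevelled tips 46 mm below this point, 27 mm either side in x. With the pins fully in, the bar lies on the ring. Mass 0.13 to 0.21 kg
- pin_a (a point): tip of the spanner's pin at +x
- pin_b (a point): tip of the spanner's pin at -x
- pins_mid (a point): point midway between the two pin tips
- stand: wooden spanner stand fixed to the counter, 98 x 48 mm, 25 mm tall; origin on the table under its middle, x along its length. The spanner's bar lies lengthwise in its open trough (78 x 23 mm, 7 mm deep, ledges 18 mm above the table), the pins hanging in the 12 mm wide groove between the ledges; either way round is right
- stand_seat (a point): middle of the stand's trough at the height of its ledges (18 mm above the table), where the underside of the bar rests; spanner_grip is then 38 mm above this point; axes as stand
- cake_bag_left_mid (a point): ring cake in a clear bag, 90 x 94 x 25 mm, its middle; leave alone
- cake_bag_right_mid (a point): chocolate ring cake in a clear bag, 90 x 94 x 24 mm, its middle; leave alone
- butter_bar_mid (a point): butter bar in a clear bag, 57 x 101 x 25 mm, its middle; leave alone
- tin_mid (a point): green and white tin, 58 mm across, 72 mm tall, its middle; leave alone
Not all that is in view belongs to the job. What is shaped like the part that bears spanner_grip but blue is not meant.

How it is judged:
By the outcome, as a careful person would: the job done as asked, in the order asked, and still so for the second after the job is handed in, with the robot touching nothing.
It also fails if it takes over 72 s, if anything falls off the work surface, if the arm or the gripper's body presses on something with over 40 N, if the wrist force passes 120 N, or if a joint passes its speed limit or range.

## Working session

There is one attempt and no reset: what is moved stays moved. The work goes in short steps, Python scripts to look and compute and a tool call to move; the robot and the scene stay as the last step left them, time stands still between calls to the robot, and variables do not carry over. Pictures are saved under pics/ and viewed, and the job is handed in when it is done.

Besides the shell and the picture viewer there is one more tool, called as name(argument=value, ...), one argument or row to a line, values as JSON. send_rows: Moves the arm, as the interface text tells. Its arguments: {"type":"object","properties":{"steps":{"type":"array","items":{"type":"array"}}},"required":["steps"]}

```bash
mkdir -p pics; ls
python3 - <<'E'
from plant import sensors, optics, finder
import cv2,pickle
print(sensors.sense())
for n in ("side","top"):
    f=optics.grab_frame(n); cv2.imwrite(f"pics/{n}0.png",f["color"]); pickle.dump(f,open(f"{n}0.pkl","wb"))
    print(n,f["intrinsics"],f["D"],f["extrinsics"])
    for l in ("light","spanner_grip","stand","light_ring"):
        for r in finder.silhouettes(f,l): print(l,r["rect"],r["confidence"])
E
```

```text
pics
{'time_s': 0.0, 'joints': array([-1.45534225e+00,  2.91282984e-01, -1.54132416e-01,  1.12671640e+00,
        4.87565371e-06,  1.43150497e+00]), 'joint_vel': array([-1.10698526e-03,  2.22931055e-03,  2.34304719e-05, -1.50837416e-03,
        4.99373504e-04,  9.58053373e-05]), 'joint_efforts': array([ 4.22924073e-03, -5.37148082e+01,  3.31365073e+01,  1.60862727e-02,
        3.43395754e-05, -9.19785805e-06]), 'ee_pos': array([ 0.13225685, -0.50760347,  0.23072864]), 'eef_rot': array([-6.67662135e-04,  9.91898836e-01,  1.27028554e-01,  1.03960035e-05]), 'force': array([ 0.42319732, -0.19167071,  0.61975059]), 'moment': array([-0.04949839, -0.04403984, -0.0540693 ]), 'opening': 0.08513109766123385}
side [[376.19429752   0.         254.7177739 ]
 [  0.         376.19429752 194.44900361]
 [  0.           0.           1.        ]] [0.00503391 0.         0.         0.         0.        ] [[-0.83428079 -0.25311718  0.48980329  0.02984289]
 [-0.55094837  0.41621203 -0.72334186  0.73629226]
 [-0.02077177 -0.87332653 -0.4866922   0.5486863 ]
 [ 0.          0.          0.          1.        ]
[... 266 characters left out ...]
7
top [[362.76466878   0.         256.74218916]
 [  0.         362.76466878 194.81384603]
 [  0.           0.           1.        ]] [0.00158703 0.         0.         0.         0.        ] [[-0.0113467  -0.99757946  0.06860377  0.44146588]
 [-0.99985204  0.01043193 -0.01367772  0.01707739]
 [ 0.01292894 -0.06874882 -0.99755022  1.16811601]
 [ 0.          0.          0.          1.        ]]
light [313.4, 190.6, 350.5, 234.7] 0.96
light [218.9, 138.4, 252.0, 169.3] 0.24
spanner_grip [248.0, 190.6, 258.2, 213.4] 0.64
spanner_grip [188.6, 152.0, 207.4, 167.6] 0.59
spanner_grip [346.6, 150.6, 361.3, 167.3] 0.49
stand [240.7, 189.5, 266.9, 217.3] 0.82
light_ring [321.4, 198.1, 346.6, 220.8] 0.59
```

Run:
```python
import cv2
for n in ("side","top"):
    a=cv2.imread(f"pics/{n}0.png"); cv2.imwrite(f"pics/{n}0b.png",cv2.resize(a,(800,600),interpolation=cv2.INTER_CUBIC))
t=cv2.imread("pics/top0.png")[130:250,170:370]; cv2.imwrite("pics/topc.png",cv2.resize(t,(800,480),interpolation=cv2.INTER_CUBIC))
t=cv2.imread("pics/side0.png")[130:250,150:350]; cv2.imwrite("pics/sidec.png",cv2.resize(t,(800,480),interpolation=cv2.INTER_CUBIC))
```

```text
(no output)
```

View pics/side0b.png

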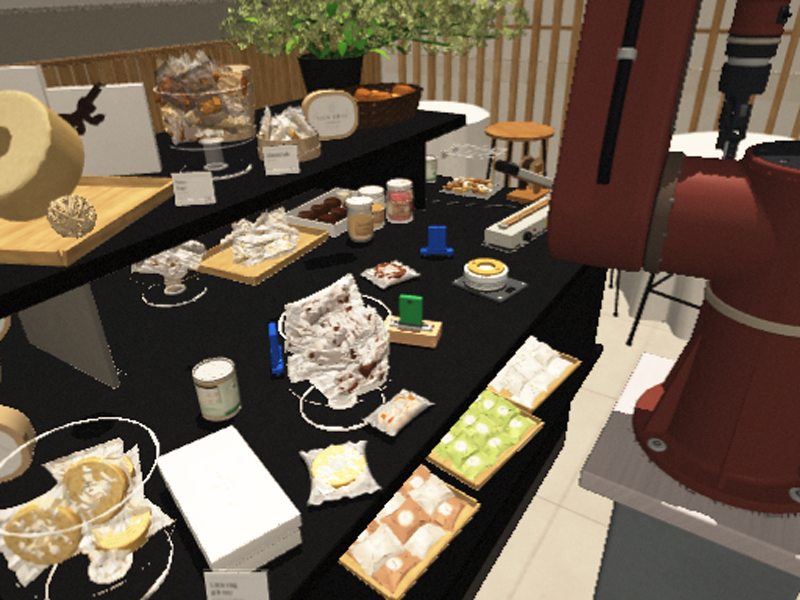

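View pics/top0b.png

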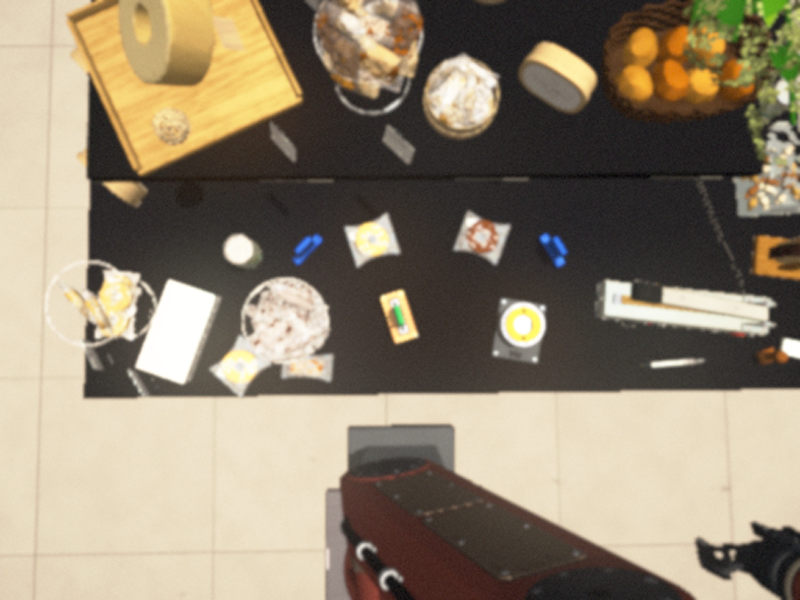

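View pics/topc.png

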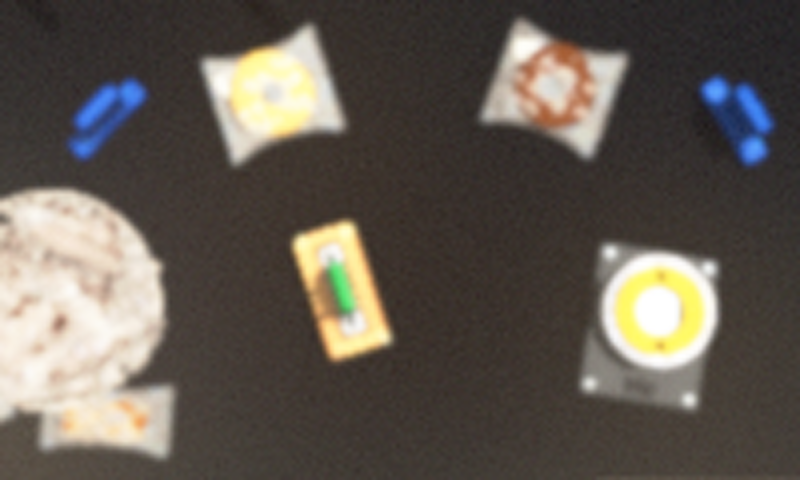

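View pics/sidec.png

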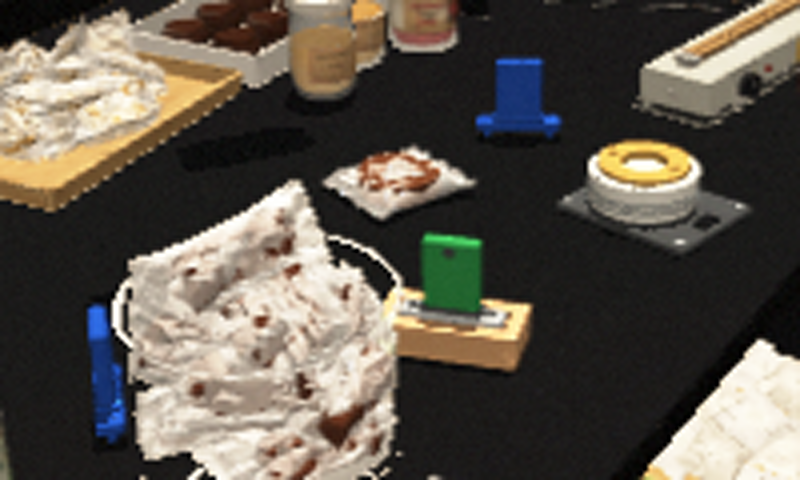

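The green spanner in its stand is at about (255,202) in the top picture and (267,198) in the side one. The other two spanners, at about (197,159) and (354,159) in the top picture, are blue, so they are decoys. The ring holes show as dark dots at crop (661,276) and (660,346).

```bash
cat > h.py <<'E'
import numpy as np, cv2, pickle
def ray(f,uv):
    uv=np.atleast_2d(np.float64(uv))
    p=cv2.undistortPoints(uv.reshape(-1,1,2),f["intrinsics"],np.array(f["D"])).reshape(-1,2)
    T=f["extrinsics"]; d=np.c_[p,np.ones(len(p))]@T[:3,:3].T
    return T[:3,3],d
def atz(f,uv,z):
    o,d=ray(f,uv); return o+d*((z-o[2])/d[:,2])[:,None]
def proj(f,P):
    T=np.linalg.inv(f["extrinsics"]); r=cv2.Rodrigues(T[:3,:3])[0]
    return cv2.projectPoints(np.float64(P).reshape(-1,1,3),r,T[:3,3],f["intrinsics"],np.array(f["D"]))[0].reshape(-1,2)
E
python3 - <<'E'
from h import *
t=pickle.load(open("top0.pkl","rb")); s=pickle.load(open("side0.pkl","rb"))
def big(m,roi):
    x0,y0,x1,y1=roi; M=np.zeros(m.shape,np.uint8); M[y0:y1,x0:x1]=m[y0:y1,x0:x1]
    n,l,st,c=cv2.connectedComponentsWithStats(M); i=1+np.argmax(st[1:,4]); return l==i
for n,f,ra,rb in (("top",t,(310,185,355,240),(235,180,275,225)),("side",s,(280,160,345,200),(240,185,285,225))):
    c=f["color"].astype(int); hsv=cv2.cvtColor(f["color"],cv2.COLOR_BGR2HSV).astype(int)
    H,S,V=hsv[...,0],hsv[...,1],hsv[...,2]
    y=big((H>15)&(H<35)&(S>110)&(V>100),ra)
    cs,_=cv2.findContours(y.astype(np.uint8),cv2.RETR_EXTERNAL,cv2.CHAIN_APPROX_NONE)
    P=atz(f,cs[0].reshape(-1,2),.042); (cc,rr)=cv2.minEnclosingCircle(np.float32(P[:,:2]*1000))
    A=np.c_[2*P[:,:2],np.ones(len(P))]; sol=np.linalg.lstsq(A,(P[:,:2]**2).sum(1),rcond=None)[0]
    print(n,"ring ctr",sol[:2],"r",np.sqrt(sol[2]+sol[:2]@sol[:2]),y.sum())
    g=big((H>45)&(H<80)&(S>120)&(V>50),rb); ys,xs=np.nonzero(g)
    print("green",g.sum(),xs.mean(),ys.mean(),xs.min(),xs.max(),ys.min(),ys.max(),cv2.minAreaRect(np.float32(np.c_[xs,ys])))
    w=big((H>5)&(H<30)&(S>60)&(V>60),rb); w=w|g
    cs,_=cv2.findContours(w.astype(np.uint8),cv2.RETR_EXTERNAL,cv2.CHAIN_APPROX_NONE)
    if n=="top":
        P=atz(f,cs[0].reshape(-1,2),.025)[:,:2]*1000; print("stand",cv2.minAreaRect(np.float32(P)))
        pl=f["color"][185:240,305:355].copy()
        m=(V>70)&(V<400); m=big(m,ra)
        cs,_=cv2.findContours(m.astype(np.uint8),cv2.RETR_EXTERNAL,cv2.CHAIN_APPROX_NONE)
        P=atz(f,cs[0].reshape(-1,2),.008)[:,:2]*1000; print("plate",cv2.minAreaRect(np.float32(P)))
        print("holes",atz(f,[[170+661/4-.4,130+276/4-.4],[170+660/4-.4,130+346/4-.4]],.042))
        P=atz(f,np.c_[xs,ys],.08)[:,:2]*1000;print("gr",P.mean(0),cv2.minAreaRect(np.float32(P)))
    # polar profile of ring
    c0=sol[:2]; 
    out=[]
    for a in np.arange(0,360,10):
        th=np.radians(a); q=[[c0[0]+r*np.cos(th),c0[1]+r*np.sin(th),.042] for r in (.025,.027,.029)]
        uv=proj(f,q); v=[cv2.getRectSubPix(f["color"],(1,1),tuple(map(float,u)))[0,0,1] for u in uv]; out.append((a,int(min(v))))
    print(out)
E
```

```text
top ring ctr [ 0.4772402  -0.23974864] r 0.031178280177852992 197
green 26 254.73076923076923 201.80769230769232 253 257 197 207 ((254.80001831054688, 201.90003967285156), (10.435516357421875, 2.2135939598083496), 71.56504821777344)
stand ((497.8443908691406, 10.449588775634766), (119.49482727050781, 139.04867553710938), 89.58610534667969)
plate ((455.46990966796875, -245.65599060058594), (128.26199340820312, 156.5677032470703), 88.28630065917969)
holes [[ 0.50453159 -0.24178494  0.042     ]
 [ 0.45007712 -0.23957783  0.042     ]]
gr [495.31723899   8.43777918] ((495.045166015625, 8.236682891845703), (31.360322952270508, 6.650548934936523), 17.779401779174805)
[(np.int64(0), 221), (np.int64(10), 246), (np.int64(20), 250), (np.int64(30), 250), (np.int64(40), 250), (np.int64(50), 249), (np.int64(60), 248), (np.int64(70), 248), (np.int64(80), 248), (np.int64(90), 248), (np.int64(100), 248), (np.int64(110), 248), (np.int64(120), 247), (np.int64(130), 248), (np.int64(140), 250), (np.int64(150), 250), (np.int64(160), 248), (np.int64(170), 231), (np.int64(180), 202), (np.int64(190), 235), (
[... 598 characters left out ...]
), (np.int64(40), 216), (np.int64(50), 211), (np.int64(60), 208), (np.int64(70), 206), (np.int64(80), 204), (np.int64(90), 203), (np.int64(100), 214), (np.int64(110), 205), (np.int64(120), 198), (np.int64(130), 203), (np.int64(140), 217), (np.int64(150), 217), (np.int64(160), 205), (np.int64(170), 190), (np.int64(180), 158), (np.int64(190), 182), (np.int64(200), 199), (np.int64(210), 214), (np.int64(220), 218), (np.int64(230), 219), (np.int64(240), 214), (np.int64(250), 213), (np.int64(260), 199), (np.int64(270), 198), (np.int64(280), 205), (np.int64(290), 196), (np.int64(300), 198), (np.int64(310), 206), (np.int64(320), 217), (np.int64(330), 212), (np.int64(340), 213), (np.int64(350), 170)]
```

Run:
```python
from h import *
from scipy.optimize import least_squares
t=pickle.load(open("top0.pkl","rb")); s=pickle.load(open("side0.pkl","rb"))
# rectified patches on z=.042 around light, z=.025 around stand
def patch(f,c,z,h=.07,n=700):
    g=np.linspace(-h,h,n); X,Y=np.meshgrid(g,g); 
    P=np.c_[(c[0]+X).ravel(),(c[1]+Y).ravel(),np.full(X.size,z)]
    uv=proj(f,P).astype(np.float32).reshape(n,n,2)
    return cv2.remap(f["color"],uv[...,0],uv[...,1],cv2.INTER_CUBIC)
out=[]
for nm,f in (("top",t),("side",s)):
    a=patch(f,(.477,-.239),.042); out.append(a)
    h=.07;n=700;g=np.linspace(-h,h,n);X,Y=np.meshgrid(g,g);R=np.hypot(X,Y)
    gr=a[...,1].astype(float)
    med=np.median(gr[(R>.023)&(R<.031)])
    res=[]
    for th0 in (0,np.pi):
        m=np.hypot(X-.027*np.cos(th0),Y-.027*np.sin(th0))<.0075
        w=np.clip(med-10-gr,0,None)*m; res.append(np.array([(w*X).sum(),(w*Y).sum()])/w.sum())
    d=res[0]-res[1]; print(nm,res,"mid",(res[0]+res[1])/2+[.477,-.239],"len",np.hypot(*d),"ang deg",np.degrees(np.arctan2(d[1],d[0])))
b=[patch(t,(.497,.010),.025),patch(s,(.497,.010),.025)]
for i,(x,nm) in enumerate(zip(out+b,("lt","ls","st","ss"))): pass
im=np.vstack([np.hstack([cv2.resize(x,(300,300)) for x in out]),np.hstack([cv2.resize(x,(300,300)) for x in b])])
cv2.imwrite("pics/rect.png",im)
```

```text
top [array([ 0.02752994, -0.00282714]), array([-0.02659596, -0.00063119])] mid [ 0.47746699 -0.24072917] len 0.05417042571061768 ang deg -2.323285117046279
side [array([0.02740987, 0.00030681]), array([-0.02649068,  0.00099122])] mid [ 0.47745959 -0.23835099] len 0.05390489514176135 ang deg -0.7274882115914233
```

View pics/rect.png

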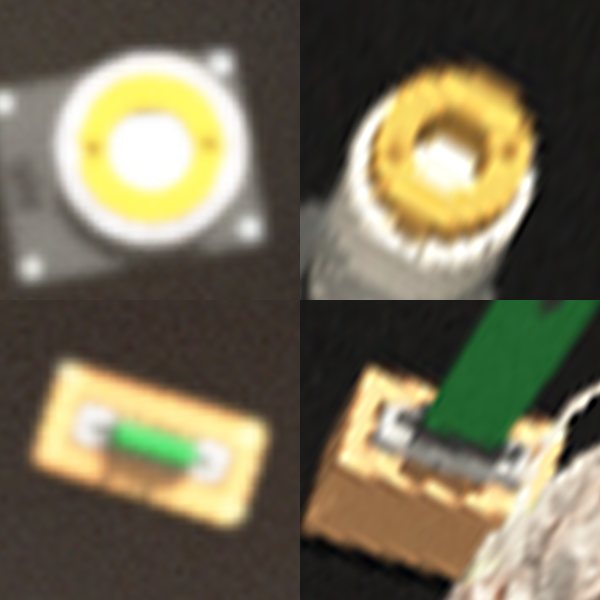

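```bash
cat >> h.py <<'E'
from scipy.optimize import minimize
def green(f):
    c=f["color"].astype(float); return np.clip((c[...,1]-np.maximum(c[...,0],c[...,2]))/60,0,1)
def box(p,th,c,hx,hy,z0,z1):
    P=[]
    for sx in(-1,1):
        for sy in(-1,1):
            for z in(z0,z1):
                x,y=sx*hx,sy*hy; P.append([p[0]+x*np.cos(th)-y*np.sin(th),p[1]+x*np.sin(th)+y*np.cos(th),c+z])
    return np.array(P)
def hullmask(f,P,shape=(384,512),ss=8,roi=None):
    x0,y0,x1,y1=roi
    uv=proj(f,P)
    h=cv2.convexHull(np.float32((uv-[x0,y0]+.5)*ss)).astype(np.int32)
    m=np.zeros(((y1-y0)*ss,(x1-x0)*ss),np.uint8); cv2.fillConvexPoly(m,h,1)
    return cv2.resize(m.astype(np.float32),(x1-x0,y1-y0),interpolation=cv2.INTER_AREA)
def fit_handle(f,roi,zg,x0,free,blur=0):
    """fit handle; free: indices of (x,y,th,zg)"""
    x0=np.array(list(x0)+[zg],float); g=green(f)[roi[1]:roi[3],roi[0]:roi[2]]
    def cost(v):
        q=x0.copy(); q[free]+=np.array(v)*np.array([.01,.01,.1,.01])[free]
        m=hullmask(f,box(q[:2],q[2],q[3],.02,.006,-.028,.026),roi=roi)
        if blur: m=cv2.GaussianBlur(m,(0,0),blur)
        return ((m-g)**2).sum()
    S=np.vstack([np.zeros(len(free)),np.eye(len(free))*.6])
    r=minimize(cost,np.zeros(len(free)),method="Nelder-Mead",options=dict(initial_simplex=S,xatol=.003,fatol=1e-4,maxiter=600))
    q=x0.copy(); q[free]+=r.x*np.array([.01,.01,.1,.01])[free]; return q,r.fun
E
python3 - <<'E'
from h import *
t=pickle.load(open("top0.pkl","rb")); s=pickle.load(open("side0.pkl","rb"))
for b in (0,.8,1.2):
  print("top",fit_handle(t,(235,180,275,225),.056,(.498,.007,.288),[0,1,2],b))
for b in (0,.5):
  print("side",fit_handle(s,(240,175,285,225),.056,(.498,.007,.288),[0,1,2],b), fit_handle(s,(240,175,285,225),.056,(.498,.007,.288),[0,1],b))
E
```

```text
top (array([0.49774374, 0.00759284, 0.30664114, 0.056     ]), np.float64(1.9869238281250001))
top (array([0.49778072, 0.0078759 , 0.3013456 , 0.056     ]), np.float64(3.0843656308129765))
top (array([0.49778072, 0.0078759 , 0.3013456 , 0.056     ]), np.float64(5.3927129018021525))
side (array([0.49843605, 0.00674045, 0.30211748, 0.056     ]), np.float64(32.36959852430556)) (array([0.49869873, 0.00642725, 0.288     , 0.056     ]), np.float64(32.32153537326389))
side (array([0.49938409, 0.00468313, 0.2604417 , 0.056     ]), np.float64(26.95362597178263)) (array([0.49941284, 0.00535132, 0.288     , 0.056     ]), np.float64(27.210073297121923))
```

```bash
cat >> h.py <<'E'
def yaw_of(q):
    w,x,y,z=q; return np.arctan2(2*(x*y+w*z),1-2*(y*y+z*z))
def goto(p,yaw=None):
    from plant import sensors
    from scipy.spatial.transform import Rotation as R
    s=sensors.sense(); q=s["eef_rot"]; M=R.from_quat([q[1],q[2],q[3],q[0]]).as_matrix()
    d=M.T@(np.array(p)-s["ee_pos"])*1000; y0=yaw_of(q)
    print("t",round(s["time_s"],2),"pos",s["ee_pos"].round(4),"yaw",y0.round(4),"tilt z",M[:,2].round(4),"F",s["force"].round(2),"M",s["moment"].round(3),"open",round(s["opening"]*1000,1))
    print("shift mm",d.round(2),"turn",None if yaw is None else -((yaw-y0+np.pi)%(2*np.pi)-np.pi).round(4))
E
python3 - <<'E'
from h import *
goto((.498,.007,.17),.295)
E
```

```text
t 0.5 pos [ 0.1323 -0.508   0.2313] yaw 0.2548 tilt z [ 0.e+00  1.e-04 -1.e+00] F [0.42 0.25 0.78] M [-0.005  0.008  0.01 ] open 85.4
shift mm [ 483.67 -406.22   61.32] turn -0.0402
```

send_rows(
  steps=[
    [[48,-41,6],-0.01,85],
    [[97,-81,12],-0.02,85],
    [[145,-122,18],-0.03,85],
    [[193,-162,24],-0.04,85],
    [[242,-203,30],-0.04,85],
    [[290,-244,37],-0.04,85],
    [[339,-284,43],-0.04,85],
    [[387,-325,49],-0.04,85],
    [[435,-366,55],-0.04,85],
    [[484,-406,61],-0.04,85],
    [[484,-406,61],-0.04,85],
    [[484,-406,61],-0.04,85],
  ],
)

```text
time_s: 2.0
ee_pos: [0.4982, 0.0071, 0.17]
eef_rot: [0.0, 0.989, 0.148, -0.0]
force: [-0.3, -0.8, 0.2]
opening: 0.085
```

Run:
```python
from h import *
goto((.498,.007,.041),.295)
```

```text
t 2.0 pos [0.4982 0.0071 0.17  ] yaw 0.2963 tilt z [-8.e-04 -2.e-04 -1.e+00] F [-0.28 -0.78  0.18] M [-0.026  0.065  0.023] open 85.0
shift mm [-1.1000e-01  8.0000e-02  1.2905e+02] turn 0.0013
```

send_rows(
  steps=[
    [[0,0,40],0,60],
    [[0,0,80],0,50],
    [[0,0,110],0,40],
    [[0,0,129],0,40],
    [[0,0,129],0,40],
  ],
)

```text
time_s: 2.62
ee_pos: [0.4967, 0.0055, 0.0406]
eef_rot: [-0.0, 0.989, 0.146, -0.001]
force: [1.0, -0.1, 0.6]
opening: 0.04
```

Run:
```python
from h import *
from plant import optics
goto((.498,.007,.041),.295)
ims=[]
for n,roi in(("side",(220,150,320,240)),("top",(205,155,305,245))):
    f=optics.grab_frame(n); pickle.dump(f,open(n+"1.pkl","wb")); x0,y0,x1,y1=roi
    ims.append(cv2.resize(f["color"][y0:y1,x0:x1],(400,360),interpolation=cv2.INTER_CUBIC))
cv2.imwrite("pics/g1.png",np.hstack(ims))
```

```text
t 2.62 pos [0.4967 0.0055 0.0406] yaw 0.2926 tilt z [-2.7e-03  1.0e-04 -1.0e+00] F [ 0.99 -0.13  0.64] M [-0.035  0.005 -0.039] open 40.0
shift mm [ 1.69 -1.05 -0.39] turn -0.0024
```

View pics/g1.png

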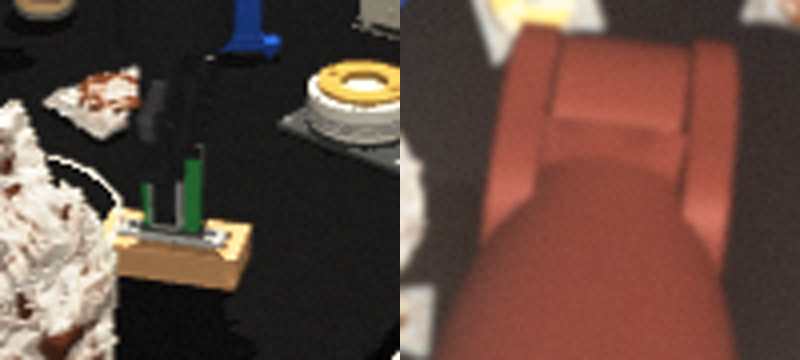

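send_rows(
  steps=[
    [[0,0,0],0,25],
    [[0,0,0],0,18],
    [[0,0,0],0,10],
    [[0,0,0],0,5],
    [[0,0,0],0,0],
    [[0,0,0],0,0],
    [[0,0,0],0,0],
  ],
)

```text
time_s: 3.6
ee_pos: [0.4987, 0.0068, 0.0419]
eef_rot: [0.0, 0.989, 0.147, 0.0]
force: [-2.2, -0.4, 6.5]
opening: 0.0116
```

Run:
```python
from h import *
goto((.498,.007,.12),.295)
```

```text
t 3.6 pos [0.4987 0.0068 0.0419] yaw 0.2949 tilt z [ 8.e-04 -4.e-04 -1.e+00] F [-2.2  -0.42  6.52] M [-0.05   0.232  0.006] open 11.6
shift mm [ -0.57  -0.37 -78.11] turn -0.0001
```

send_rows(
  steps=[
    [[0,0,-5],0,0],
    [[0,0,-15],0,0],
    [[0,0,-40],0,0],
    [[0,0,-70],0,0],
    [[0,0,-80],0,0],
    [[0,0,-80],0,0],
    [[0,0,-80],0,0],
  ],
)

```text
time_s: 4.47
ee_pos: [0.4977, 0.0069, 0.1204]
eef_rot: [-0.0, 0.989, 0.147, -0.001]
force: [0.1, -0.0, -2.3]
opening: 0.011
```

Run:
```python
from h import *
from plant import optics
goto((.4775,-.2395,.13),-.028)
f=optics.grab_frame("side"); cv2.imwrite("pics/g2.png",cv2.resize(f["color"][110:240,200:330],(780,600),interpolation=cv2.INTER_CUBIC))
```

```text
t 4.47 pos [0.4977 0.0069 0.1204] yaw 0.2948 tilt z [-1.5e-03  2.0e-04 -1.0e+00] F [ 0.13 -0.03 -2.29] M [ 0.054  0.036 -0.041] open 11.0
shift mm [-90.91 229.91  -9.67] turn 0.3228
```

View pics/g2.png

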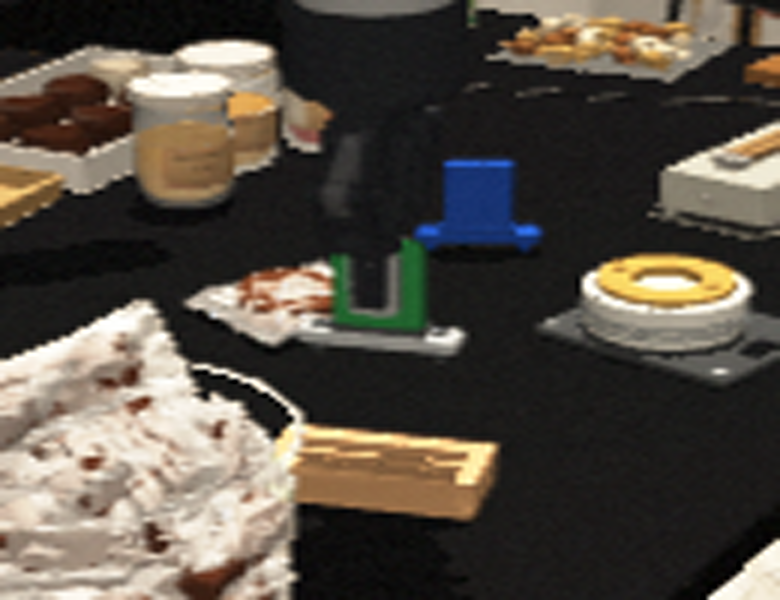

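send_rows(
  steps=[
    [[-12,29,0],0.06,0],
    [[-23,58,0],0.13,0],
    [[-35,87,0],0.2,0],
    [[-46,116,0],0.26,0],
    [[-58,146,0],0.323,0],
    [[-69,175,0],0.323,0],
    [[-80,204,0],0.323,0],
    [[-91,230,0],0.323,0],
    [[-91,230,10],0.323,0],
    [[-91,230,20],0.323,0],
    [[-91,230,20],0.323,0],
  ],
)

```text
time_s: 5.9
ee_pos: [0.4772, -0.2382, 0.0999]
eef_rot: [-0.001, 1.0, -0.014, -0.001]
force: [-1.0, 0.2, -0.6]
opening: 0.0115
```

Run:
```python
from h import *
from plant import optics
goto((.4775,-.2395,.075),-.028)
f=optics.grab_frame("side"); pickle.dump(f,open("side2.pkl","wb")); cv2.imwrite("pics/g3.png",cv2.resize(f["color"][120:210,260:360],(800,600)[:1]+(720,),interpolation=cv2.INTER_CUBIC)[:600])
g=optics.grab_frame("top"); pickle.dump(g,open("top2.pkl","wb")); cv2.imwrite("pics/g3t.png",cv2.resize(g["color"][150:250,220:360],(784,560),interpolation=cv2.INTER_CUBIC))
goto((.4775,-.2395,.075),-.028)
```

```text
t 5.9 pos [ 0.4772 -0.2382  0.0999] yaw -0.0273 tilt z [-0.0024  0.0018 -1.    ] F [-1.05  0.23 -0.62] M [0.036 0.008 0.02 ] open 11.5
shift mm [ 0.38  1.32 24.89] turn 0.0007
t 6.0 pos [ 0.4781 -0.2389  0.101 ] yaw -0.0273 tilt z [-6.e-04  5.e-04 -1.e+00] F [-0.39 -0.16 -2.67] M [-0.008 -0.01  -0.018] open 11.4
shift mm [-0.53  0.68 26.05] turn 0.0007
```

View pics/g3.png

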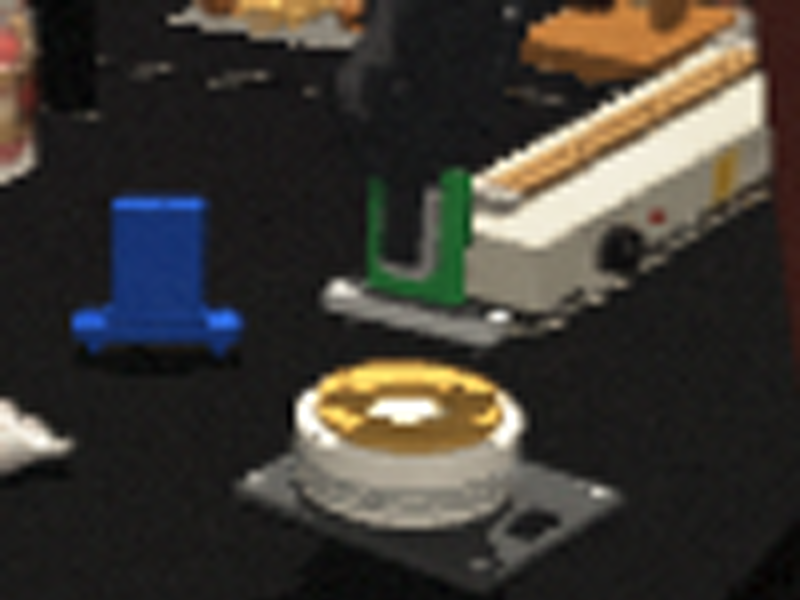

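View pics/g3t.png

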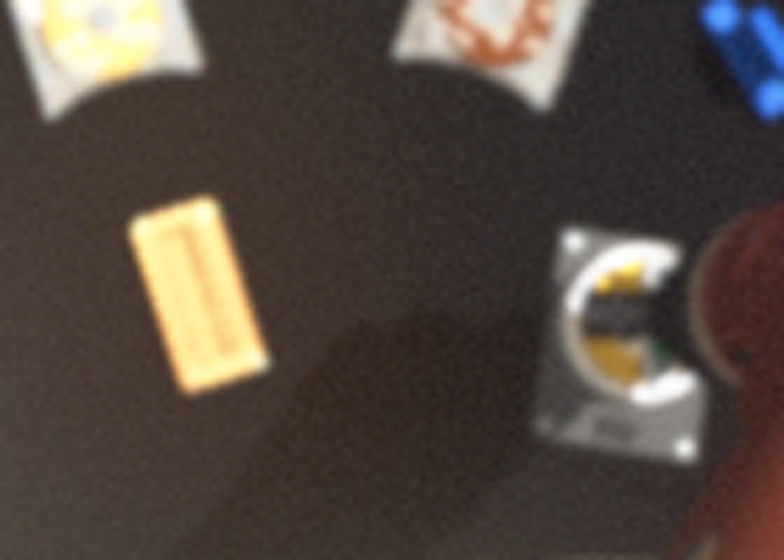

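```bash
cat >> h.py <<'E'
def overlay(f,p,th,zg,roi,scale,out,ring=None):
    x0,y0,x1,y1=roi
    im=cv2.resize(f["color"][y0:y1,x0:x1],None,fx=scale,fy=scale,interpolation=cv2.INTER_CUBIC)
    def px(P): return ((proj(f,P)-[x0,y0]+.5)*scale-.5)
    def poly(P,c): cv2.polylines(im,[np.int32(np.round(px(P)*8))],True,c,1,cv2.LINE_AA,3)
    for hx,hy,a,b,c in((.02,.006,-.028,.026,(255,0,255)),(.036,.009,-.038,-.028,(0,0,255))):
        B=box(p,th,zg,hx,hy,a,b); i=[0,2,6,4]; poly(B[i],c); poly(B[[j+1 for j in i]],c)
    for sgn in(-1,1):
        q=np.array([p[0]+sgn*.027*np.cos(th),p[1]+sgn*.027*np.sin(th)])
        for z in(-.046,-.038): poly([[q[0]+.003*np.cos(a),q[1]+.003*np.sin(a),zg+z] for a in np.linspace(0,6.28,16)],(255,255,0))
    if ring is not None:
        c,h=ring
        for r in(.036,.0185): poly([[c[0]+r*np.cos(a),c[1]+r*np.sin(a),.042] for a in np.linspace(0,6.28,60)],(0,255,0))
        for sgn in(-1,1): poly([[c[0]+sgn*.027*np.cos(h)+.004*np.cos(a),c[1]+sgn*.027*np.sin(h)+.004*np.sin(a),.042] for a in np.linspace(0,6.28,16)],(0,255,0))
    cv2.imwrite(out,im)
E
python3 - <<'E'
from h import *
s0=pickle.load(open("side0.pkl","rb"));s=pickle.load(open("side2.pkl","rb"))
overlay(s,(.4777,-.2388),-.027,.1152,(290,130,350,205),8,"pics/o1.png",((.4772,-.2385),-.025))
overlay(s0,(.498,.007),.295,.056,(285,145,355,215),8,"pics/o2.png",((.4772,-.2385),-.025))
a=cv2.imread("pics/o1.png");b=cv2.imread("pics/o2.png")[:,:]
cv2.imwrite("pics/o.png",np.hstack([cv2.resize(a,(400,500)),cv2.resize(b,(400,500)[:1]+(400,)) if 0 else cv2.copyMakeBorder(cv2.resize(b,(400,400)),0,100,0,0,0)]))
E
```

```text
(no output)
```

View pics/o1.png

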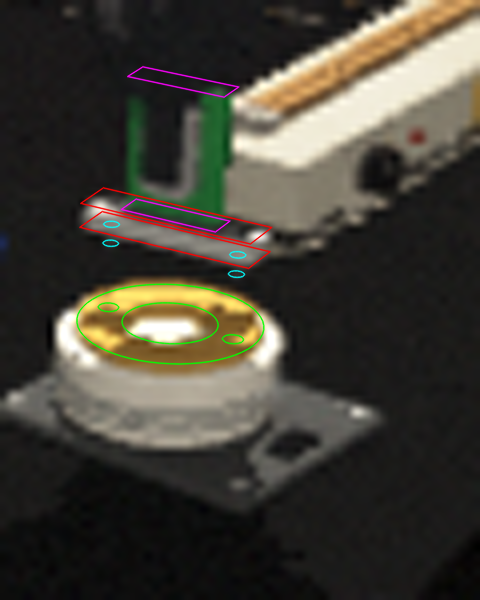

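View pics/o2.png

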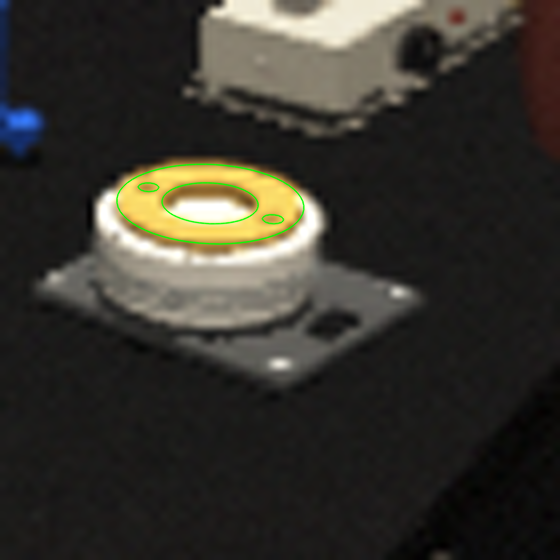

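Run:
```python
from h import *
goto((.4775,-.2392,.076),-.027)
```

```text
t 6.0 pos [ 0.4781 -0.2389  0.101 ] yaw -0.0273 tilt z [-6.e-04  5.e-04 -1.e+00] F [-0.39 -0.16 -2.67] M [-0.008 -0.01  -0.018] open 11.4
shift mm [-0.54  0.38 25.05] turn -0.0003
```

send_rows(
  steps=[
    [[0,0.4,10],0,0],
    [[0,0.4,18],0,0],
    [[0,0.4,23],0,0],
    [[0,0.4,25],0,0],
    [[0,0.4,25],0,0],
    [[0,0.4,25],0,0],
  ],
)

```text
time_s: 6.75
ee_pos: [0.4782, -0.2402, 0.0765]
eef_rot: [0.0, 1.0, -0.014, 0.0]
force: [-0.5, -0.9, -1.3]
opening: 0.0114
```

Run:
```python
from h import *
goto((.4775,-.2392,.076),-.027)
from plant import optics
s=optics.grab_frame("side"); pickle.dump(s,open("side3.pkl","wb"))
overlay(s,(.4775,-.2390),-.027,.0902,(290,140,345,200),10,"pics/o3.png",((.4772,-.2385),-.025))
goto((.4775,-.2392,.076),-.027)
```

```text
t 6.75 pos [ 0.4782 -0.2402  0.0765] yaw -0.0283 tilt z [ 3.e-04 -2.e-04 -1.e+00] F [-0.51 -0.91 -1.33] M [0.014 0.069 0.023] open 11.4
shift mm [-0.76 -0.98  0.5 ] turn -0.0013
t 6.8 pos [ 0.4783 -0.2402  0.0765] yaw -0.0282 tilt z [ 4.e-04 -2.e-04 -1.e+00] F [ 1.02 -0.18 -1.32] M [-0.013  0.002  0.037] open 11.6
shift mm [-0.8  -0.99  0.54] turn -0.0012
```

View pics/o3.png

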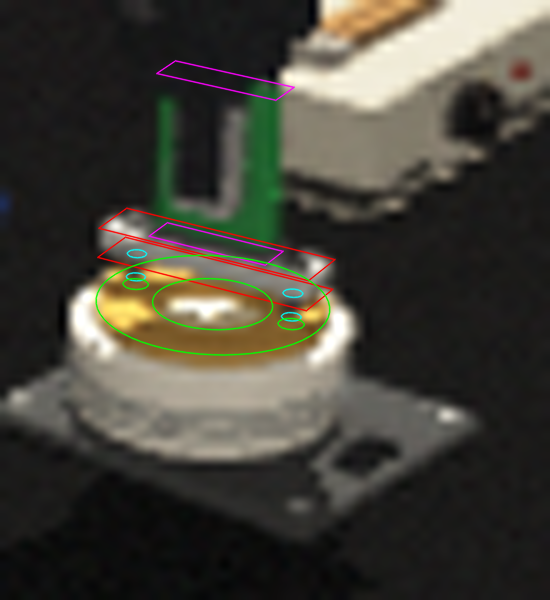

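send_rows(
  steps=[
    [[-0.4,-0.6,1],0,0],
    [[-0.4,-0.6,2],0,0],
    [[-0.4,-0.6,2.5],0,0],
  ],
)

```text
time_s: 7.18
ee_pos: [0.4777, -0.2394, 0.0737]
eef_rot: [-0.0, 1.0, -0.014, -0.0]
force: [-0.8, -0.1, -1.4]
opening: 0.0115
```

send_rows(
  steps=[
    [[0,0,0.5],0,0],
    [[0,0,1],0,0],
    [[0,0,1],0,0],
  ],
)

```text
time_s: 7.55
ee_pos: [0.4777, -0.2395, 0.0728]
eef_rot: [-0.0, 1.0, -0.014, -0.0]
force: [-1.4, 0.0, -1.4]
opening: 0.0115
```

send_rows(
  steps=[
    [[0,0,0.5],0,0],
    [[0,0,1],0,0],
    [[0,0,1],0,0],
  ],
)

```text
time_s: 7.92
ee_pos: [0.4777, -0.2395, 0.0718]
eef_rot: [-0.0, 1.0, -0.014, -0.0]
force: [-0.7, -0.4, -1.2]
opening: 0.0114
```

send_rows(
  steps=[
    [[0,0,0.5],0,0],
    [[0,0,1],0,0],
    [[0,0,1],0,0],
  ],
)

```text
time_s: 8.3
ee_pos: [0.4777, -0.2394, 0.0708]
eef_rot: [-0.0, 1.0, -0.014, -0.0]
force: [0.2, -0.4, -1.7]
opening: 0.0112
```

send_rows(
  steps=[
    [[0,0,0.5],0,0],
    [[0,0,1],0,0],
    [[0,0,1],0,0],
  ],
)

```text
time_s: 8.68
ee_pos: [0.4777, -0.2394, 0.0697]
eef_rot: [-0.0, 1.0, -0.014, -0.0]
force: [0.3, -0.6, -1.2]
opening: 0.0111
```

send_rows(
  steps=[
    [[0,0,0.5],0,0],
    [[0,0,1],0,0],
    [[0,0,1],0,0],
  ],
)

```text
time_s: 9.05
ee_pos: [0.4777, -0.2395, 0.0688]
eef_rot: [-0.0, 1.0, -0.014, -0.0]
force: [-0.6, -0.1, -1.4]
opening: 0.0112
```

send_rows(
  steps=[
    [[0,0,0.5],0,0],
    [[0,0,1],0,0],
    [[0,0,1.5],0,0],
    [[0,0,1.5],0,0],
  ],
)

```text
time_s: 9.55
ee_pos: [0.4777, -0.2395, 0.0673]
eef_rot: [-0.0, 1.0, -0.014, -0.0]
force: [0.5, -0.8, -2.0]
opening: 0.011
```

send_rows(
  steps=[
    [[0,0,0.5],0,0],
    [[0,0,1],0,0],
    [[0,0,1],0,0],
  ],
)

```text
time_s: 9.93
ee_pos: [0.4777, -0.2395, 0.0663]
eef_rot: [-0.0, 1.0, -0.014, -0.0]
force: [-0.4, 0.5, -1.7]
opening: 0.0115
```

send_rows(
  steps=[
    [[0,0,0.4],0,0],
    [[0,0,0.8],0,0],
    [[0,0,0.8],0,0],
  ],
)

```text
time_s: 10.3
ee_pos: [0.4778, -0.2395, 0.0656]
eef_rot: [0.0, 1.0, -0.014, 0.0]
force: [-0.9, 1.0, 1.3]
opening: 0.0114
```

Run:
```python
from h import *
goto((.4775,-.2392,.0659),-.027)
from plant import optics
s=optics.grab_frame("side"); pickle.dump(s,open("side4.pkl","wb"))
overlay(s,(.4777,-.2395),-.028,.080,(290,140,345,200),10,"pics/o4.png")
```

```text
t 10.3 pos [ 0.4778 -0.2395  0.0656] yaw -0.0282 tilt z [ 1.e-04 -1.e-04 -1.e+00] F [-0.95  0.96  1.28] M [ 0.092  0.11  -0.008] open 11.4
shift mm [-0.26 -0.31 -0.26] turn -0.0012
```

View pics/o4.png

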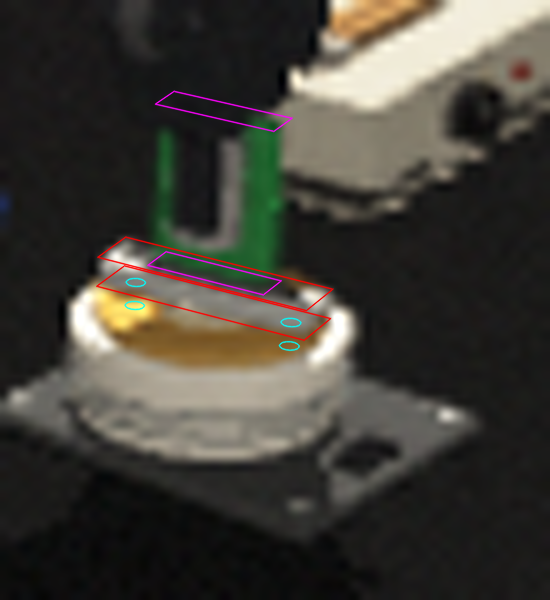

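send_rows(
  steps=[
    [[0,0,0.3],0.02,0],
    [[0,0,0.3],0.04,0],
    [[0,0,0.3],0.06,0],
    [[0,0,0.3],0.06,0],
  ],
)

```text
time_s: 10.85
ee_pos: [0.478, -0.2398, 0.0654]
eef_rot: [0.0, 0.999, -0.044, 0.0]
force: [-0.9, 0.4, 3.2]
opening: 0.0113
```

Run:
```python
from h import *
goto((.4775,-.2392,.0659),-.027)
```

```text
t 10.85 pos [ 0.478  -0.2398  0.0654] yaw -0.0885 tilt z [ 4.e-04 -6.e-04 -1.e+00] F [-0.88  0.35  3.18] M [-0.176 -0.028  0.133] open 11.3
shift mm [-0.52 -0.54 -0.53] turn -0.0615
```

send_rows(
  steps=[
    [[0,0,0],0.02,0],
    [[0,0,0],0.04,0],
    [[0,0,0],0.06,0],
    [[0,0,0],0.06,0],
  ],
)

```text
time_s: 11.35
ee_pos: [0.4779, -0.2397, 0.0653]
eef_rot: [0.0, 0.997, -0.074, 0.0]
force: [0.3, -2.2, 3.4]
opening: 0.0112
```

Run:
```python
from h import *
goto((.4775,-.2392,.0659),-.027)
```

```text
t 11.35 pos [ 0.4779 -0.2397  0.0653] yaw -0.1488 tilt z [ 3.e-04 -3.e-04 -1.e+00] F [ 0.29 -2.21  3.41] M [-0.432 -0.314  0.225] open 11.2
shift mm [-0.47 -0.4  -0.6 ] turn -0.1218
```

send_rows(
  steps=[
    [[0,0,0],0.02,0],
    [[0,0,0],0.04,0],
    [[0,0,0],0.06,0],
    [[0,0,0],0.06,0],
  ],
)

```text
time_s: 11.85
ee_pos: [0.4779, -0.2396, 0.0653]
eef_rot: [0.0, 0.995, -0.104, 0.0]
force: [2.2, -2.1, 3.3]
opening: 0.0114
```

Run:
```python
from h import *
goto((.4775,-.2392,.0659),-.027)
```

```text
t 11.85 pos [ 0.4779 -0.2396  0.0653] yaw -0.2087 tilt z [ 3.e-04 -2.e-04 -1.e+00] F [ 2.2  -2.06  3.35] M [-0.475 -0.453  0.237] open 11.4
shift mm [-0.46 -0.28 -0.63] turn -0.1817
```

send_rows(
  steps=[
    [[0,0,0],0.02,0],
    [[0,0,0],0.04,0],
    [[0,0,0],0.04,0],
  ],
)

```text
time_s: 12.22
ee_pos: [0.4779, -0.2395, 0.0653]
eef_rot: [0.0, 0.992, -0.124, 0.0]
force: [1.7, -1.9, 3.6]
opening: 0.0114
```

Run:
```python
from h import *
goto((.4775,-.2392,.0659),-.027)
```

```text
t 12.22 pos [ 0.4779 -0.2395  0.0653] yaw -0.2487 tilt z [ 3.e-04 -1.e-04 -1.e+00] F [ 1.65 -1.95  3.63] M [-0.431 -0.551  0.212] open 11.4
shift mm [-0.42 -0.21 -0.65] turn -0.2217
```

send_rows(
  steps=[
    [[0,0,0],0.02,0],
    [[0,0,0],0.04,0],
    [[0,0,0],0.04,0],
  ],
)

```text
time_s: 12.6
ee_pos: [0.4778, -0.2395, 0.0653]
eef_rot: [-0.0, 0.99, -0.144, 0.0]
force: [1.3, -2.0, 3.9]
opening: 0.0113
```

Run:
```python
from h import *
goto((.4775,-.2392,.0659),-.027)
```

```text
t 12.6 pos [ 0.4778 -0.2395  0.0653] yaw -0.2887 tilt z [ 2.e-04 -0.e+00 -1.e+00] F [ 1.33 -1.95  3.87] M [-0.47  -0.63   0.153] open 11.3
shift mm [-0.41 -0.17 -0.65] turn -0.2617
```

send_rows(
  steps=[
    [[0,0,0],0.02,0],
    [[0,0,0],0.03,0],
    [[0,0,0],0.03,0],
  ],
)

```text
time_s: 12.98
ee_pos: [0.4778, -0.2395, 0.0652]
eef_rot: [-0.0, 0.987, -0.159, 0.0]
force: [3.1, -1.7, 4.3]
opening: 0.0113
```

Run:
```python
from h import *
goto((.4775,-.2392,.0659),-.027)
from plant import optics
s=optics.grab_frame("side"); pickle.dump(s,open("side5.pkl","wb"))
overlay(s,(.4777,-.2395),-.319,.080,(290,140,345,200),10,"pics/o5.png")
```

```text
t 12.97 pos [ 0.4778 -0.2395  0.0652] yaw -0.3184 tilt z [ 2.e-04  0.e+00 -1.e+00] F [ 3.1  -1.68  4.31] M [-0.395 -0.755  0.247] open 11.3
shift mm [-0.39 -0.15 -0.68] turn -0.2914
```

View pics/o5.png

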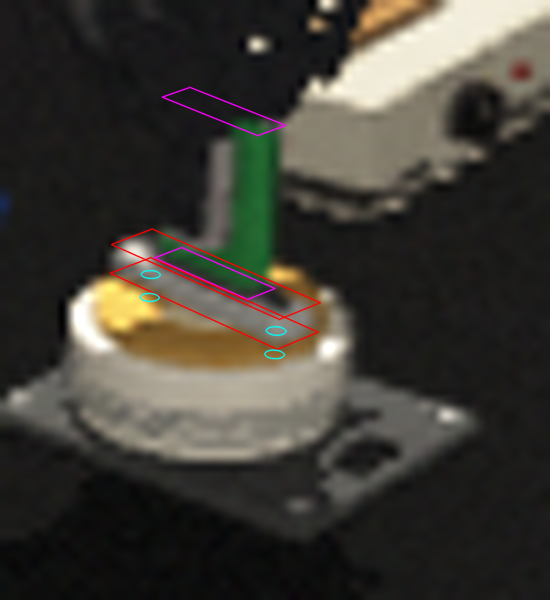

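send_rows(
  steps=[
    [[0,0,0],0.02,0],
    [[0,0,0],0.03,0],
    [[0,0,0],0.03,0],
  ],
)

```text
time_s: 13.4
ee_pos: [0.4778, -0.2395, 0.0653]
eef_rot: [-0.0, 0.985, -0.173, 0.0]
force: [3.6, -0.7, 4.0]
opening: 0.0114
```

Run:
```python
from h import *
goto((.4775,-.2392,.0659),-.027)
```

```text
t 13.4 pos [ 0.4778 -0.2395  0.0653] yaw -0.3484 tilt z [ 2.e-04  0.e+00 -1.e+00] F [ 3.58 -0.66  3.97] M [-0.354 -0.929  0.204] open 11.4
shift mm [-0.41 -0.14 -0.65] turn -0.3214
```

send_rows(
  steps=[
    [[0,0,0],0.02,0],
    [[0,0,0],0.03,0],
    [[0,0,0],0.03,0],
  ],
)

```text
time_s: 13.78
ee_pos: [0.4778, -0.2394, 0.0652]
eef_rot: [-0.0, 0.982, -0.188, 0.0]
force: [3.8, -1.2, 3.8]
opening: 0.0111
```

Run:
```python
from h import *
goto((.4775,-.2392,.0659),-.027)
```

```text
t 13.78 pos [ 0.4778 -0.2394  0.0652] yaw -0.3784 tilt z [ 1.e-04  1.e-04 -1.e+00] F [ 3.77 -1.21  3.76] M [-0.252 -0.967  0.223] open 11.1
shift mm [-0.37 -0.12 -0.7 ] turn -0.3514
```

send_rows(
  steps=[
    [[0,0,0],0.02,0],
    [[0,0,0],0.03,0],
    [[0,0,0],0.03,0],
  ],
)

```text
time_s: 14.15
ee_pos: [0.4778, -0.2394, 0.0652]
eef_rot: [-0.0, 0.979, -0.203, 0.0]
force: [4.4, -1.6, 4.0]
opening: 0.0114
```

Run:
```python
from h import *
goto((.4775,-.2392,.0659),-.027)
```

```text
t 14.15 pos [ 0.4778 -0.2394  0.0652] yaw -0.408 tilt z [ 1.e-04 -0.e+00 -1.e+00] F [ 4.38 -1.64  4.04] M [-0.271 -1.047  0.819] open 11.4
shift mm [-0.38 -0.09 -0.67] turn -0.381
```

send_rows(
  steps=[
    [[0,0,0],0.008,0],
    [[0,0,0],0.008,0],
    [[0,0,0],0.008,0],
  ],
)

```text
time_s: 14.52
ee_pos: [0.4778, -0.2395, 0.0652]
eef_rot: [-0.0, 0.978, -0.207, 0.0]
force: [3.6, -0.6, 3.5]
opening: 0.0113
```

Run:
```python
from h import *
goto((.4775,-.2392,.0659),-.027)
```

```text
t 14.53 pos [ 0.4778 -0.2395  0.0652] yaw -0.416 tilt z [ 2.e-04  0.e+00 -1.e+00] F [ 3.58 -0.58  3.46] M [-0.251 -1.059  1.063] open 11.3
shift mm [-0.4  -0.13 -0.67] turn -0.389
```

send_rows(
  steps=[
    [[0,0,0],-0.02,0],
    [[0,0,0],-0.04,0],
    [[0,0,0],-0.058,0],
    [[0,0,0],-0.058,0],
  ],
)

```text
time_s: 15.02
ee_pos: [0.4773, -0.2394, 0.0651]
eef_rot: [-0.0, 0.984, -0.178, -0.0]
force: [1.9, -0.5, 4.9]
opening: 0.0113
```

Run:
```python
from h import *
goto((.4775,-.2392,.0659),-.027)
```

```text
t 15.03 pos [ 0.4773 -0.2394  0.0651] yaw -0.3582 tilt z [-7.e-04  1.e-04 -1.e+00] F [ 1.94 -0.47  4.85] M [-0.205 -0.66   0.057] open 11.3
shift mm [ 0.08 -0.25 -0.79] turn -0.3312
```

Mz is back to about zero, so I lift slowly.

send_rows(
  steps=[
    [[0,0,-1],0,0],
    [[0,0,-3],0,0],
    [[0,0,-6],0,0],
    [[0,0,-10],0,0],
    [[0,0,-15],0,0],
    [[0,0,-30],0,0],
    [[0,0,-50],0,0],
    [[0,0,-55],0,0],
    [[0,0,-55],0,0],
  ],
)

```text
time_s: 16.15
ee_pos: [0.4779, -0.2396, 0.1206]
eef_rot: [0.0, 0.984, -0.178, 0.0]
force: [-0.6, -0.4, -1.6]
opening: 0.0111
```

```bash
python3 - <<'E'
from h import *
goto((.498,.007,.12),.295)
from plant import optics
s=optics.grab_frame("side"); pickle.dump(s,open("side6.pkl","wb"))
overlay(s,(.4777,-.2395),-.358,.134,(285,120,350,205),7,"pics/o6.png",((.4772,-.2385),-.38))
goto((.498,.007,.12),.295)
# stand fit from top2 (unobstructed)
t=pickle.load(open("top2.pkl","rb"))
h=.07;n=700;g=np.linspace(-h,h,n);X,Y=np.meshgrid(g,g)
P=np.c_[(.497+X).ravel(),(.007+Y).ravel(),np.full(X.size,.025)]
for nm,f in(("top",t),("side",s)):
    uv=proj(f,P).astype(np.float32).reshape(n,n,2)
    a=cv2.remap(f["color"],uv[...,0],uv[...,1],cv2.INTER_CUBIC); cv2.imwrite(f"pics/st_{nm}.png",cv2.resize(a,(400,400)))
    if nm=="top":
        c=a.astype(int); m=((c[...,2]-c[...,0]>60)&(c[...,2]>120)).astype(np.uint8)
        cs,_=cv2.findContours(m,cv2.RETR_EXTERNAL,cv2.CHAIN_APPROX_NONE); k=max(cs,key=cv2.contourArea)
        (cx,cy),wh,an=cv2.minAreaRect(k); print(.497-.07+cx*.14/700,.007-.07+cy*.14/700,np.array(wh)*.2,an)
E
python3 -c "
import cv2,numpy as np
cv2.imwrite('pics/st.png',np.hstack([cv2.imread('pics/st_top.png'),cv2.imread('pics/st_side.png')]))"
```

```text
t 16.15 pos [ 0.4779 -0.2396  0.1206] yaw -0.3582 tilt z [ 6.e-04 -5.e-04 -1.e+00] F [-0.56 -0.43 -1.64] M [ 0.019 -0.003 -0.038] open 11.1
shift mm [ -67.57 -237.97    0.52] turn -0.6532
t 16.2 pos [ 0.4775 -0.2393  0.1201] yaw -0.3582 tilt z [-3.e-04  1.e-04 -1.e+00] F [ 0.18 -0.35 -1.33] M [0.072 0.044 0.007] open 11.2
shift mm [-6.7180e+01 -2.3787e+02  9.0000e-02] turn -0.6532
0.49707628784179686 0.007351794433593753 [106.11396484  55.29852295] 17.474775314331055
```

View pics/o6.png

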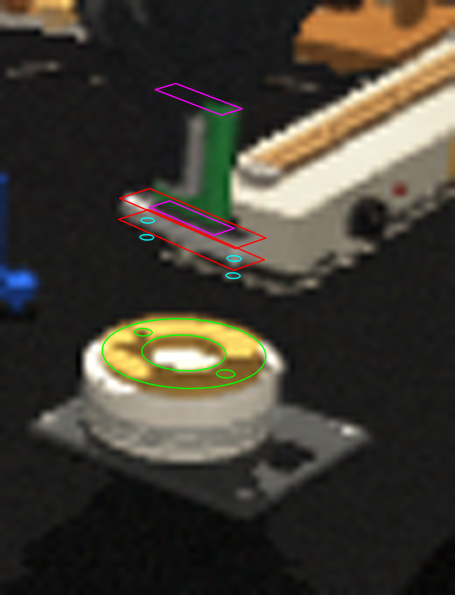

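View pics/st.png

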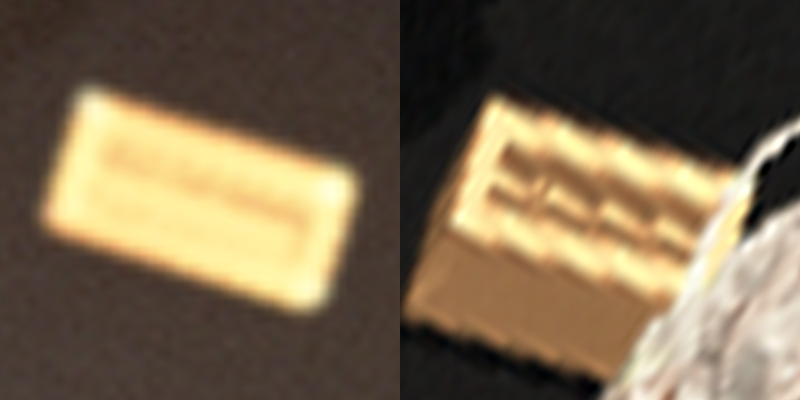

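send_rows(
  steps=[
    [[-8,-26,0],-0.1,0],
    [[-15,-53,0],-0.2,0],
    [[-22,-79,0],-0.3,0],
    [[-30,-106,0],-0.4,0],
    [[-37,-132,0],-0.5,0],
    [[-45,-159,0],-0.6,0],
    [[-52,-185,0],-0.653,0],
    [[-60,-212,0],-0.653,0],
    [[-67.3,-238,0],-0.653,0],
    [[-67.3,-238,20],-0.653,0],
    [[-67.3,-238,40],-0.653,0],
    [[-67.3,-238,40],-0.653,0],
  ],
)

```text
time_s: 17.7
ee_pos: [0.4964, 0.0073, 0.0786]
eef_rot: [-0.001, 0.989, 0.147, -0.002]
force: [0.9, 0.2, -1.6]
opening: 0.011
```

Run:
```python
from h import *
from plant import optics
goto((.4983,.0069,.055),.296)
s=optics.grab_frame("side"); pickle.dump(s,open("side7.pkl","wb"))
overlay(s,(.4983,.0068),.296,.0941,(235,160,295,225),9,"pics/o7.png")
goto((.4983,.0069,.055),.296)
```

```text
t 17.7 pos [0.4964 0.0073 0.0786] yaw 0.295 tilt z [-3.9e-03  5.0e-04 -1.0e+00] F [ 0.9   0.19 -1.57] M [ 0.021  0.039 -0.011] open 11.0
shift mm [ 1.8   1.   23.57] turn -0.001
t 17.75 pos [0.4973 0.0071 0.0796] yaw 0.2948 tilt z [-2.2e-03  3.0e-04 -1.0e+00] F [ 0.15 -0.87 -1.24] M [-0.016 -0.064 -0.029] open 11.4
shift mm [ 0.97  0.54 24.59] turn -0.0012
```

View pics/o7.png

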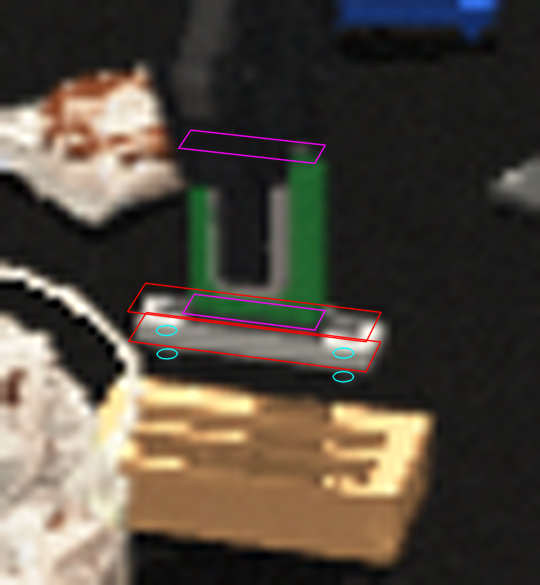

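send_rows(
  steps=[
    [[0,0,10],0,0],
    [[0,0,20],0,0],
    [[0,0,28],0,0],
    [[0,0,33],0,0],
    [[0,0,36],0,0],
    [[0,0,36],0,0],
    [[0,0,36],0,0],
  ],
)

```text
time_s: 18.62
ee_pos: [0.4983, 0.007, 0.0444]
eef_rot: [0.0, 0.989, 0.147, 0.0]
force: [0.0, -0.2, -1.7]
opening: 0.0112
```

send_rows(
  steps=[
    [[0,0,1],0,0],
    [[0,0,1.5],0,0],
    [[0,0,1.5],0,0],
  ],
)

```text
time_s: 19.0
ee_pos: [0.4981, 0.007, 0.0427]
eef_rot: [0.0, 0.989, 0.147, 0.0]
force: [-0.5, 0.1, -1.6]
opening: 0.0116
```

Run:
```python
from h import *
goto((.4983,.0069,.0417),.296)
```

```text
t 19.0 pos [0.4981 0.007  0.0427] yaw 0.2948 tilt z [ 0. -0. -1.] F [-0.51  0.09 -1.6 ] M [ 0.031  0.022 -0.001] open 11.6
shift mm [0.11 0.16 1.02] turn -0.0012
```

send_rows(
  steps=[
    [[0,0,0.5],0,0],
    [[0,0,1],0,0],
    [[0,0,1],0,0],
  ],
)

```text
time_s: 19.38
ee_pos: [0.4981, 0.007, 0.0419]
eef_rot: [0.0, 0.989, 0.147, 0.0]
force: [-2.6, 0.7, 4.0]
opening: 0.0113
```

send_rows(
  steps=[
    [[0,0,0.3],0,0],
    [[0,0,0.3],0,0],
  ],
)

```text
time_s: 19.62
ee_pos: [0.4981, 0.007, 0.0419]
eef_rot: [0.0, 0.989, 0.147, 0.0]
force: [-3.2, 0.3, 9.0]
opening: 0.0111
```

send_rows(
  steps=[
    [[0,0,-0.3],0,13],
    [[0,0,-0.3],0,18],
    [[0,0,-0.3],0,28],
    [[0,0,-0.3],0,40],
    [[0,0,-0.3],0,45],
    [[0,0,-15],0,45],
    [[0,0,-50],0,45],
    [[0,0,-100],0,45],
    [[0,0,-130],0,45],
    [[0,0,-130],0,45],
  ],
)

```text
time_s: 20.88
ee_pos: [0.4999, 0.0068, 0.1746]
eef_rot: [0.001, 0.989, 0.147, 0.003]
force: [0.1, 0.1, -0.4]
opening: 0.0447
```

send_rows(
  steps=[
    [[-20,50,0],0,45],
    [[-40,100,0],0,45],
    [[-60,150,0],0,45],
    [[-80,200,-10],0,45],
    [[-110,250,-20],0,45],
    [[-150,300,-20],0,45],
    [[-190,340,-20],0,45],
    [[-240,370,-20],0,45],
    [[-290,400,-20],0,45],
    [[-330,410,-20],0,45],
    [[-330,410,-20],0,45],
  ],
)

```text
time_s: 22.25
ee_pos: [0.299, -0.4822, 0.1908]
eef_rot: [-0.001, 0.989, 0.145, -0.0]
force: [-0.1, 0.0, -0.2]
opening: 0.0448
```

Run:
```python
from h import *
from plant import optics
s=optics.grab_frame("side"); t=optics.grab_frame("top")
overlay(s,(.498,.007),.296,.056,(235,160,295,225),6,"pics/e1.png")
overlay(t,(.498,.007),.296,.056,(220,170,285,235),6,"pics/e2.png")
a=cv2.imread("pics/e1.png");b=cv2.imread("pics/e2.png");a=cv2.resize(a,(390,390));
cv2.imwrite("pics/e.png",np.hstack([a,b]))
cv2.imwrite("pics/et.png",cv2.resize(t["color"][130:250,170:370],(800,480),interpolation=cv2.INTER_CUBIC))
n=700;g=np.linspace(-.07,.07,n);X,Y=np.meshgrid(g,g);R=np.hypot(X,Y)
for nm,f in(("top",t),("side",s)):
    P=np.c_[(.4773+X).ravel(),(-.239+Y).ravel(),np.full(X.size,.042)]
    uv=proj(f,P).astype(np.float32).reshape(n,n,2); a=cv2.remap(f["color"],uv[...,0],uv[...,1],cv2.INTER_CUBIC)
    gr=a[...,1].astype(float); med=np.median(gr[(R>.023)&(R<.031)]); res=[]
    for th in(-.38,-.38+np.pi):
        m=np.hypot(X-.027*np.cos(th),Y-.027*np.sin(th))<.0075
        w=np.clip(med-10-gr,0,None)*m; res.append(np.array([(w*X).sum(),(w*Y).sum()])/w.sum())
    d=res[0]-res[1]; print(nm,"hole ang",np.arctan2(d[1],d[0]),"len",np.hypot(*d))
goto((.3,-.3,.2))
```

```text
top hole ang -0.34827754046271236 len 0.05337545849561206
side hole ang -0.3524824576686741 len 0.055132198517056814
t 22.35 pos [ 0.3013 -0.4807  0.191 ] yaw 0.2939 tilt z [-1.0e-04  1.2e-03 -1.0e+00] F [ 0.28 -0.02  0.2 ] M [ 0.008 -0.002 -0.004] open 45.1
shift mm [  51.09 -173.38   -8.81] turn None
```

View pics/e.png

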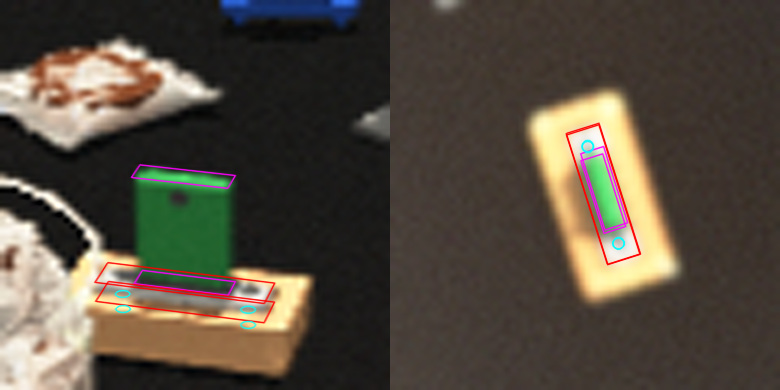

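View pics/et.png

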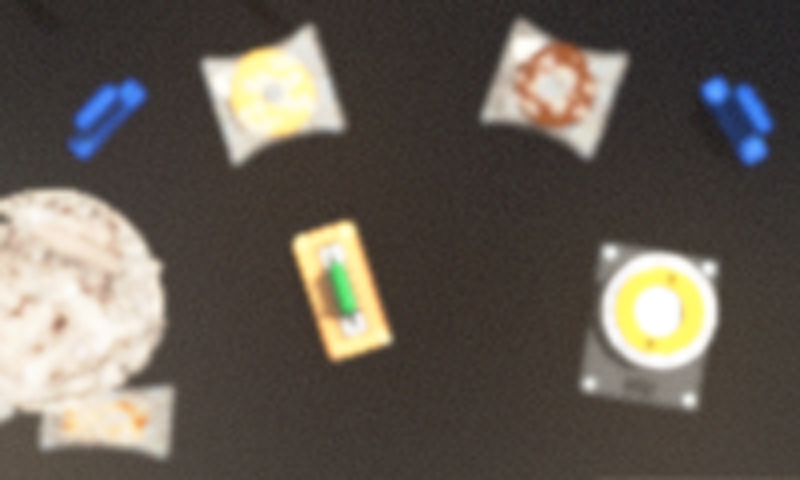

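```bash
python3 -c "
from plant import arm
print(arm.close_job())"
```

```text
the job is handed in; nothing more can be done
None
```

The display light's ring is turned clockwise to its stop, and the green spanner is back in its stand, upright and fully home. The job was handed in at about 22 s of the allowed 72 s.

- **Pins in the holes:** both pins went in at the first try. The bar met the ring face at the expected seated height, and I kept a press of only about 3–5 N.
- **Ring tight:** the ring turned about 0.32 rad. The stop showed as a jump in torque from about 0.2 to 0.8 N m. A further 0.008 rad raised it to 1.06 N m, roughly 45 N over all contacts by my estimate. I then backed off within the play of the pins, which took the torque back to about zero.
- **Ring after lifting off:** the holes stand at −0.35 rad in both cameras. That agrees with the spanner angle at the stop once play and twist are taken off.
- **Spanner in the stand:** it seated at the same tool height as when I picked it up (41.9 mm). The last pictures from both cameras show it upright in the trough.
- **Other things:** the two cakes and the butter bar look unmoved in the last top picture. The tin lay outside that crop, so I did not compare it, but the arm never went near it.

Two readings disagreed slightly. The cameras differed by about 2.4 mm on the ring's centre, which is about their calibration tolerance. They also differed by 1.6 degrees on the starting hole angle. Neither got in the way of the fit, and no check failed.

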